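Put the mixed-up power units back in their own test trays

TASK

The power units on the test bench have got mixed up: every unit belongs in the blue tray of its own outline - the long black power brick in the long tray, lying lengthwise, the round copper-wound transformer in the round tray, the square finned aluminium module in the big square tray, and the little white plug charger in the small square tray. Some are in each other's trays, so use the dark rubber mat, once it is clear, as a parking spot while you swap them. Set each one down without dropping it, upright and in the middle of its own tray, and let go.

Things in the scene. Friction and masses are not known exactly. Their poses are not given: they have to be found in the camera images.
- brick_center (a point): the long power brick: a loose black plastic box with a pale label on top, 104 x 46 x 38 mm high, about 0.4 kg. The point is its centre, half-way up (19 mm above its underside); x along its length, y across its 46 mm width, z up. It always starts in the round tray.
- toroid_center (a point): the round toroidal transformer: a loose upright copper-coloured disc with a steel centre, 62 mm in diameter, 40 mm high, rounded rims, about 0.45 kg. The point is its centre, half-way up (20 mm); z up. It starts in the long or the square tray.
- module_center (a point): the square power module: a loose bare aluminium block with cooling fins on top, 56 x 56 x 42 mm high, about 0.25 kg. The point is its centre, half-way up (21 mm); x along the fins, x and y square to its sides, z up. It starts in the square tray (then it is already right) or the long tray.
- charger_center (a point): the small plug charger: a loose white plastic block 40 x 40 x 44 mm high, with two steel prongs that stand up 14 mm from its top, about 0.09 kg. The point is the centre of the plastic block, half-way up (22 mm); x and y square to its sides, z up. It starts on the rubber mat.
- tray_long: the long tray, 176 x 94 mm inside. All trays are fixed, of blue plastic, with a 3 mm floor and a 4 mm thick lip whose top is 7 mm above the table. Origin: centre of its underside, on the table top; z up, x along its length.
- tray_round: the round tray, 136 mm in diameter inside. All trays are fixed, of blue plastic, with a 3 mm floor and a 4 mm thick lip whose top is 7 mm above the table. Origin: centre of its underside, on the table top; z up.
- tray_square: the big square tray, 118 x 118 mm inside. All trays are fixed, of blue plastic, with a 3 mm floor and a 4 mm thick lip whose top is 7 mm above the table. Origin: centre of its underside, on the table top; z up, x and y along its sides.
- tray_small: the small square tray, 72 x 72 mm inside; always empty at the start. All trays are fixed, of blue plastic, with a 3 mm floor and a 4 mm thick lip whose top is 7 mm above the table. Origin: centre of its underside, on the table top; z up, x and y along its sides.
- mat: the dark rubber mat, the parking spot: 130 x 130 mm, 3 mm thick, flat and fixed, without a lip. Origin: centre of its underside, on the table top; x and y along its sides, z up.

How it is judged:
By the outcome, as a careful person would: the job done as asked, in the order asked, and still so for the second after the job is handed in, with the robot touching nothing.
It also fails if it takes over 109 s, if anything falls off the work surface, if the arm or the gripper's body presses on something with over 40 N, if the wrist force passes 120 N, or if a joint passes its speed limit or range.

ROBOT

A 6-joint arm with a two-finger parallel gripper is mounted at the origin on the work surface. World frame = base frame: x ahead of the robot, y to its left, z up, the work surface at z = 0. Lengths are in mm, angles in rad, forces in N, time in s.
With the tool pointing down it reaches from about 275 to 750 mm from the base axis. Payload 10.2 kg.
Tool frame: the origin (TCP) lies on the centre line of the jaws, within the pads' length; the fingertips stand 22 mm ahead of it and the grasp point (between the pads) lies 3 mm ahead of it; z points along the fingers, y is the line along which they close (so a half turn about z gives the same grasp; the last joint's range is limited). The gripper opens to 85 mm and grips with 20 to 120 N. Pads are 22 mm wide; open, the fingers measure 114 mm over their backs; the gripper's body (76 mm by 85 mm) begins 54 mm behind the grasp point. The pads swing forward as they close: fully open they stand 13 mm farther back than shut.
Start: joints at [1, 0.313, 1.498, -0, 1.331, -0.223], TCP at [178.949, 493.567, 253.294] pointing down, gripper open.
Joint ranges: [-2.94, 2.94], [-0.97, 2.17], [0.19, 2.56], [-1.23, 4.37], [0.02, 3.11], [-2.88, 2.88]. Speed limits (rad/s): [2.39, 2.39, 3.01, 3.14, 3.14, 3.14].

INTERFACE

Orientations are given as a unit quaternion [x, y, z, w].
In Python, from rig import arm gives the robot as it stands.
- The arm moves only by the tool servo_tool, never from a script. Its argument "series" is a list of rows, each a list of 7 numbers: the turn, a rotation vector about the tool's x, y, z in degrees, then the shift along the tool's x, y, z in m, then the opening, from -1 (shut) to 1 (fully open), so that 0 is half open. In form: [[rx, ry, rz, tx, ty, tz, jaw], ...]. A call has 1 to 5 rows; each row shifts and turns the commanded pose from where the row before left it, along the tool's axes as they then stand; what a row does not reach is not made up. A row lasts 1/8 s, in which the tool goes at most 62.5 mm and 10.7 degrees, less where a joint would pass 70% of its speed; a pose out of reach is approached as far as the arm can. A call is refused whole if a number of a shift passes 0.0625 or a number of a turn 10.7, either way. A call with a gripper value outside its range is refused whole. The fingers move at their own pace and stop on an object; the grip force is fixed at half the most. Time passes only in rows, so rows that do not move let the fingers close. It gives the time, the measured TCP pose, the force, the opening and the grip force at its end, in the units of the state.
- arm.read_state(): the state, without advancing time (a new reading comes with each control period).
- arm.snapshot(name): name is "side" or "top"; returns a dict with "color" (384x512x3 uint8, red, green, blue), "fx", "fy", "cx", "cy" (pixels), "dist" ([k1, k2, p1, p2, k3] as OpenCV has them; the pictures are not rectified), "world_from_camera" (4x4, takes a point from camera to world coordinates). Camera axes: x right, y down, z forward; pixel columns grow to the right and rows downward; lengths in mm; the calibration is good to about 2 mm. A picture is of the moment at which its call begins. There is no depth.
- arm.hand_in(): hands the job in; it is judged then, once.
Trained networks look in a picture, given as the dict that the camera call returned (one of the last four; its "shot" number tells which), for a name from the list of things; names that differ only in an ending like _2 or _b are one class to them, and where a whole thing is asked for, a point or a joint stands for the part that bears it (a point fixed in the world has none). Each returns a list of dicts, best first, with "score" (0 to 1); they miss things now and then, are a little off and sometimes report something else, mostly with a low value. They report only what shows in the picture. A call takes as long as a camera call.
- arm.find_in(picture, query): "bbox" ([left, top, right, bottom] as shares, 0 to 1, of the picture: columns of its width, rows of its height, round what is visible of it).
- arm.pinpoint(picture, query): "position" ([column, row] as shares, 0 to 1, of the picture: columns of its width, rows of its height: a listed point, or the origin of a listed thing).
The state is a dict: "clock": time; "joints": joint angles; "qvel": joint speeds; "effort": joint torques, N m; "tcp_pos": TCP position; "orientation": TCP orientation; "wrist_force": force on the tool from outside, world axes, zero at the start; "ft_torque": the same for the moment, N m; "gripper_width": finger opening in mm; "grasp_force": force on a finger pad.
Only numpy, scipy, OpenCV 4.12 (cv2) and the standard library are available. Lean on these libraries where they do the work, as an engineer would, in place of code of your own. Each camera call takes 0.05 s, during which the arm holds its last target. There are 200 camera calls.

## Working session

There is one attempt and no reset: what is moved stays moved. The work goes in short steps, Python scripts to look and compute and a tool call to move; the robot and the scene stay as the last step left them, time stands still between calls to the robot, and variables do not carry over. Pictures are saved under pics/ and viewed, at most 14 in all, crops included, and the job is handed in when it is done.

Besides the shell and the picture viewer there is one more tool, called as a command line: name --pt "numbers of a row" for each row, then --argument value for the rest. servo_tool: Moves the arm, as the interface text tells. Its arguments: {"type":"object","properties":{"series":{"type":"array"}},"required":["series"]}

```bash
mkdir -p pics
cat > h.py <<'E'
import numpy as np, cv2
from rig import arm
NAMES={'brick_center':22,'toroid_center':23,'module_center':24,'charger_center':25,'tray_long':3,'tray_round':3,'tray_square':3,'tray_small':3,'mat':3}
def K(p): return np.array([[p['fx'],0,p['cx']],[0,p['fy'],p['cy']],[0,0,1.]])
def ray(p,u,v):
    n=cv2.undistortPoints(np.array([[[u,v]]],float),K(p),np.array(p['dist'],float))[0,0]
    T=np.array(p['world_from_camera']); return T[:3,3],T[:3,:3]@np.array([n[0],n[1],1])
def onz(p,u,v,z):
    o,d=ray(p,u,v); return o+d*(z-o[2])/d[2]
def proj(p,P):
    T=np.linalg.inv(np.array(p['world_from_camera'])); 
    return cv2.projectPoints(np.array(P,float).reshape(-1,3),cv2.Rodrigues(T[:3,:3])[0],T[:3,3],K(p),np.array(p['dist'],float))[0][:,0]
def save(p,name,scale=1.5):
    cv2.imwrite(f'pics/{name}.png',cv2.resize(p['color'][:,:,::-1],None,fx=scale,fy=scale,interpolation=cv2.INTER_CUBIC))
E
python3 - <<'E'
from h import *
print(arm.read_state())
for c in ('top','side'):
    p=arm.snapshot(c); save(p,c+'0'); print(c,np.round(np.array(p['world_from_camera']),2).tolist(),p['fx'])
    for n,z in NAMES.items():
        r=arm.pinpoint(p,n)
        for q in r[:2]:
            u,v=q['position'][0]*512,q['position'][1]*384
            print(n,round(q['score'],2),round(u),round(v),onz(p,u,v,z if '_center' in n else 0).round(1))
E
```

```text
{'clock': 0.0, 'joints': array([ 9.99609030e-01,  3.13430381e-01,  1.49845015e+00,  2.05436819e-05,
        1.33096337e+00, -2.23434368e-01]), 'qvel': array([ 0.00100605, -0.0002624 ,  0.00044382,  0.00017671, -0.00090701,
        0.00051871]), 'effort': array([ 2.02482486e-03, -4.12233567e+01, -2.59766400e+01,  1.02347417e-04,
        3.73996503e-03, -2.05337614e-06]), 'tcp_pos': array([178.81160457, 493.37075225, 252.74016854]), 'orientation': array([ 1.73004028e-01,  9.84920918e-01, -5.73031676e-04, -2.51278591e-04]), 'wrist_force': array([ 0.15343839, -0.06602426,  0.35315103]), 'ft_torque': array([ 0.00052765, -0.02580904,  0.02928427]), 'grasp_force': 0.0, 'gripper_width': 85.2346753765419}
top [[-0.05, -0.98, 0.21, 287.14], [-1.0, 0.05, -0.01, 13.31], [0.0, -0.21, -0.98, 1069.32], [0.0, 0.0, 0.0, 1.0]] 462.2992432997351
brick_center 0.71 244 217 [455.6  21.3  22. ]
toroid_center 0.72 127 251 [389.7 290.   23. ]
toroid_center 0.61 126 252 [387.1 293.2  23. ]
module_center 0.81 354 150 [ 603.8 -245.3   24. ]
charger_center 0.56 161 148 [630.3 211.1  25. ]
tray_long 0.9 348 148 [ 615.4 -237.7    0. ]
tray_square 0.77 128 254 [384.7 295.4   0. ]
mat 0.81 160 150 [633.1 219.5   0. ]
side [[0.71, -0.39, 0.58, -179.41], [-0.7, -0.39, 0.59, -683.24], [-0.01, -0.83, -0.56, 683.67], [0.0, 0.0, 0.0, 1.0]] 430.46270193815894
brick_center 0.67 237 197 [442.6  15.4  22. ]
toroid_center 0.77 162 161 [409.3 311.4  23. ]
module_center 0.81 353 209 [ 613.  -237.1   24. ]
charger_center 0.79 236 146 [627.7 217.   25. ]
tray_long 0.97 351 216 [ 612.2 -234.7    0. ]
tray_long 0.66 156 172 [379.5 304.7   0. ]
tray_round 0.77 243 199 [468.6  19.9   0. ]
tray_square 0.62 159 174 [377.6 287.2   0. ]
tray_small 0.73 320 277 [ 384.9 -311.3    0. ]
mat 0.97 237 153 [628.7 215.3   0. ]
```

View pics/top0.png

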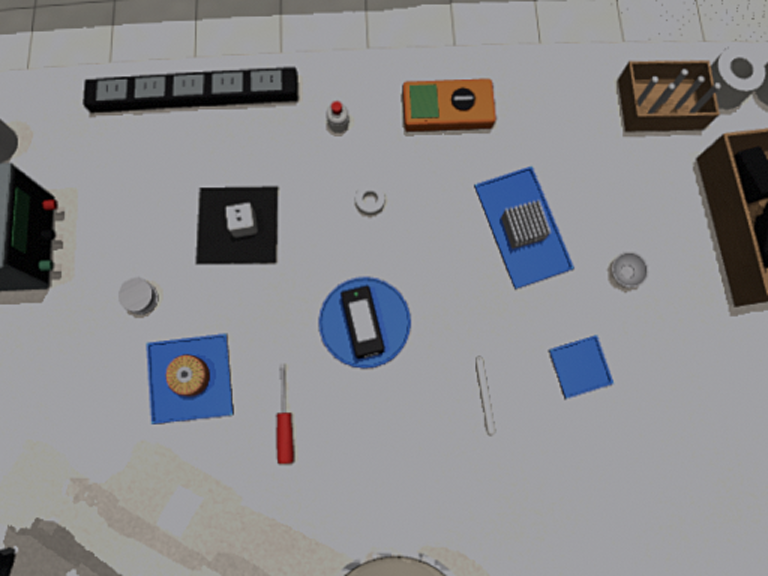

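View pics/side0.png

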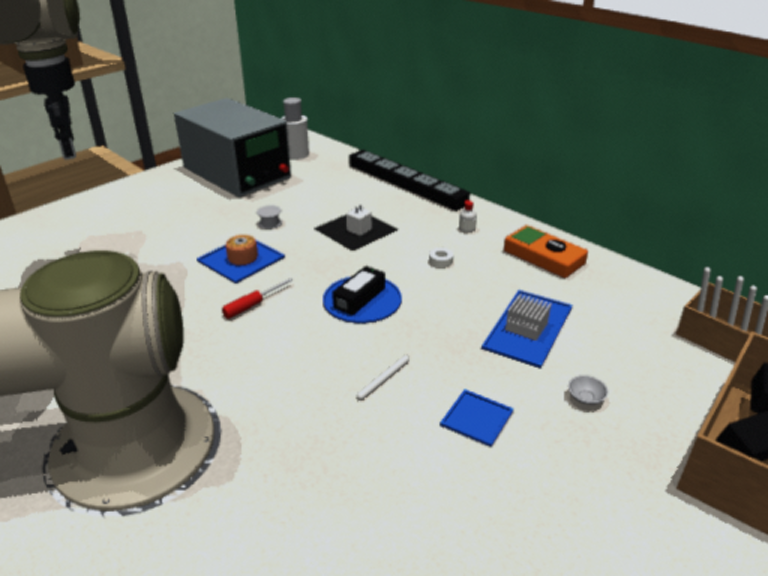

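The top picture shows the brick in the round tray (243,215), the toroid in the square tray (125,251), the module in the long tray (350,150), the charger on the mat (160,147) and the empty small tray (387,245); the side picture agrees. Next I fit the outlines in both views.

```bash
cat > fit.py <<'E'
from h import *
from scipy.optimize import minimize
S=4
BOX={'brick':(104,46,38),'module':(56,56,42),'charger':(40,40,44),'tray_long':(184,102,7),'tray_square':(126,126,7),'tray_small':(80,80,7),'mat':(130,130,3)}
CYL={'toroid':(62,40),'tray_round':(144,7)}
def pts(n,x,y,a,z0):
    if n in BOX:
        l,w,h=BOX[n]; c=np.array([(i*l/2,j*w/2) for i in(-1,1) for j in(-1,1)])
    else:
        d,h=CYL[n]; t=np.linspace(0,2*np.pi,40,endpoint=False); c=d/2*np.c_[np.cos(t),np.sin(t)]
    R=np.array([[np.cos(a),-np.sin(a)],[np.sin(a),np.cos(a)]]); c=c@R.T+[x,y]
    if n=='toroid':  # rounded rims
        L=[(0,.9),(6,1),(34,1),(40,.9)]
        return np.vstack([np.c_[(c-[x,y])*s+[x,y],np.full(len(c),z0+z)] for z,s in L])
    return np.vstack([np.c_[c,np.full(len(c),z)] for z in (z0,z0+h)])
def hull(p,P): return cv2.convexHull(((proj(p,P)+.5)*S-.5).astype(np.float32))
def mask(p,kind):
    im=cv2.resize(p['color'],None,fx=S,fy=S,interpolation=cv2.INTER_CUBIC)
    hsv=cv2.cvtColor(im,cv2.COLOR_RGB2HSV); h,s,v=[hsv[...,i].astype(int) for i in range(3)]
    blue=(h>100)&(h<125)&(s>130)
    return {'blue':blue,'notblue':~blue,'bright':v>75,'dark':(v<60)}[kind]
def fit(n,pics,kind,x,y,a,z0,amp=70):
    ms=[]
    for p in pics:
        m=mask(p,kind)
        big=np.zeros(m.shape,np.uint8); q=((proj(p,[[x,y,z0+10]])[0]+.5)*S)
        cv2.circle(big,tuple(int(i) for i in q),int(amp*S/2),1,-1)
        m=(m&(big>0)).astype(np.uint8); m=cv2.morphologyEx(m,cv2.MORPH_OPEN,np.ones((5,5)))
        k,l,st,c=cv2.connectedComponentsWithStats(m); 
        if k<2: continue
        m=(l==1+np.argmax(st[1:,4])).astype(np.uint8)
        cs=cv2.findContours(m,cv2.RETR_EXTERNAL,cv2.CHAIN_APPROX_NONE)[0]; H=cv2.convexHull(max(cs,key=len))
        m[:]=0; cv2.fillConvexPoly(m,H,1); ms.append((p,m))
    def cost(v,which=ms):
        c=0
        for p,m in which:
            g=np.zeros_like(m); cv2.fillConvexPoly(g,np.round(hull(p,pts(n,v[0],v[1],v[2]/30,z0))*16).astype(np.int32),1,shift=4)
            c+=(g^m).sum()/m.sum()
        return c
    def run(which):
        best=None
        for da in ([0,.4,-.4,.8] if n in BOX else [0]):
            v0=[x,y,(a+da)*30]
            r=minimize(cost,v0,args=(which,),method='Nelder-Mead',options=dict(initial_simplex=[v0]+[[v0[i]+(8 if i==j else 0) for i in range(3)] for j in range(3)],xatol=.05,fatol=1e-5))
            if best is None or r.fun<best.fun: best=r
        return best
    out=[run([m]) for m in ms]; j=run(ms)
    print(n,'joint',j.x[:2].round(1),'deg',round(np.degrees(j.x[2]/30),1),'cost',round(j.fun,3),'| single',[(o.x[:2].round(1).tolist(),round(np.degrees(o.x[2]/30),1),round(o.fun,3)) for o in out])
    return j.x
E
python3 - <<'E'
from fit import *
P=[arm.snapshot('top'),arm.snapshot('side')]
r=np.radians
fit('tray_long',P,'blue',612,-237,r(15),0,125)
fit('tray_square',P,'blue',383,291,r(0),0,110)
fit('tray_small',P,'blue',385,-311,r(15),0,70)
fit('tray_round',P,'blue',465,19,0,0,120)
fit('mat',P,'dark',630,217,r(0),0,100)
fit('brick',P,'notblue',450,18,r(10),3,62)
fit('module',P,'notblue',608,-241,r(15),3,50)
fit('toroid',P,'notblue',398,300,0,3,45)
fit('charger',P,'bright',629,214,r(10),3,45)
E
```

```text
tray_long joint [ 609.  -239.2] deg 16.3 cost 0.086 | single [([609.0, -237.9], np.float64(16.3), np.float64(0.033)), ([608.4, -239.9], np.float64(16.1), np.float64(0.052))]
tray_square joint [388.5 297.8] deg 4.1 cost 0.221 | single [([389.5, 299.1], np.float64(4.8), np.float64(0.034)), ([387.8, 297.2], np.float64(4.3), np.float64(0.184))]
tray_small joint [ 378.8 -308.8] deg 104.1 cost 0.12 | single [([379.3, -307.5], np.float64(15.1), np.float64(0.057)), ([378.9, -309.2], np.float64(13.3), np.float64(0.061))]
tray_round joint [464.8  24.1] deg 5.8 cost 0.164 | single [([465.3, 24.9], np.float64(3.4), np.float64(0.044)), ([464.2, 24.3], np.float64(3.3), np.float64(0.119))]
mat joint [633.4 221.9] deg -1.8 cost 0.273 | single [([634.8, 223.6], np.float64(-2.9), np.float64(0.047)), ([631.5, 219.5], np.float64(88.5), np.float64(0.222))]
brick joint [459.7  27.8] deg 10.2 cost 0.846 | single [([461.6, 28.1], np.float64(10.4), np.float64(0.115)), ([409.3, -37.2], np.float64(-16.7), np.float64(0.671))]
module joint [ 606.1 -237.6] deg 13.8 cost 0.084 | single [([606.3, -236.5], np.float64(103.1), np.float64(0.029)), ([603.7, -238.6], np.float64(13.7), np.float64(0.016))]
toroid joint [391.9 296.2] deg 11.0 cost 0.646 | single [([391.7, 296.2], np.float64(11.1), np.float64(0.014)), ([388.9, 295.6], np.float64(24.3), np.float64(0.629))]
charger joint [639.1 215.3] deg 103.5 cost 1.076 | single [([638.6, 215.1], np.float64(13.8), np.float64(0.391)), ([637.4, 214.9], np.float64(4.4), np.float64(0.68))]
```

Run:
```python
from fit import *
P=[arm.snapshot('top'),arm.snapshot('side')]
r=np.radians
for p in P:
    q=proj(p,[[632,214,25]])[0].astype(int); g=cv2.cvtColor(p['color'],cv2.COLOR_RGB2GRAY); print(g[q[1]-12:q[1]+13:2,q[0]-14:q[0]+15:2])
F=[('tray_long',609,-239,16.3,0),('tray_square',388.7,298,4.5,0),('tray_small',379,-308.5,14.3,0),('tray_round',464.8,24.4,0,0),('mat',633.4,221.9,-2,0),('brick',460.5,27.5,10.3,3),('module',605.5,-237.6,13.6,3),('toroid',391.5,296.2,0,3),('charger',636,215,10,3)]
ims=[]
for p in P:
    im=cv2.resize(p['color'][:,:,::-1],None,fx=S,fy=S,interpolation=cv2.INTER_CUBIC)
    for n,x,y,a,z0 in F: cv2.polylines(im,[np.round(hull(p,pts(n,x,y,r(a),z0))).astype(int)],True,(0,255,255),1)
    ims.append(im)
def crop(im,p,x,y): 
    c=np.round(proj(p,[[x,y,10]])[0]*S).astype(int); return im[c[1]-150:c[1]+150,c[0]-133:c[0]+133]
rows=[np.hstack([crop(im,p,x,y) for x,y in ((634,218),(390,297),(463,25))]) for im,p in zip(ims,P)]
cv2.imwrite('pics/ov.png',np.vstack(rows))
```

```text
[[ 22  22  21  24  20  20  19  16  23  30  40  20  23  26  24]
 [ 23  22  22  27  35  55  97 106 128 166 167  50  23  23  23]
 [ 24  25  27 165 165 166 163 162 163 160 163  87  21  23  24]
 [ 20  22  22 166 162 157  73  79 161 160 163 123  33  20  19]
 [ 23  22  20 166 161 162 148 162 162 160 161 135  44  19  19]
 [ 21  22  21 149 162 160 147 125 162 160 161 140  47  18  21]
 [ 24  22  18  91 163 161 145  56 139 160 161 152  53  22  22]
 [ 24  23  19  83 164 160 161 161 162 160 161 164  58  27  19]
 [ 25  23  19  81 165 162 162 162 163 156 155 134  54  30  20]
 [ 24  24  24  50 154 142 127 108  76  64  59  54  55  40  19]
 [ 23  22  24  20  45  56  55  55  56  56  57  57  56  37  19]
 [ 23  21  22  23  21  51  59  57  57  46  45  37  26  18  21]
 [ 23  22  24  24  22  16  26  18  14  11  11  17  19  22  22]]
[[213 213 213 213 213 213 213 213 214 213 213 213 213 213 212]
 [213 213 213 212 213 213 212 209 170 212 212 213 213 213 212]
 [214 213 212 213 214 212 184 146  94 191 212 214 213 213 212]
 [214 213 213 213 203 203 179 108 158 207 215 211 212 213 213]
 [213 212 209 178 192 212 194 182 212 213 203 154 203 213 213]
 [204 146  83  47 101 133 173 208 209 169 106  95 111 181 210]
 [ 56  24  24  35  94  94  96 110 117  93  95  92  32  38 107]
 [ 24  24  22  33  93  93  95  93  97  93  93  92  36  23  24]
 [ 23  22  23  34  92  92  93  94  96  94  92  90  36  23  23]
 [ 23  23  23  29  87  92  92  92  97  90  89  85  28  22  23]
 [ 22  22  23  17  40  70  90  91  96  87  65  27  19  22  23]
 [ 23  23  23  22  22  21  25  55  68  35  20  22  22  25  23]
 [ 23  22  22  22  22  23  23  22  23  22  22  22  22  22  47]]
```

View pics/ov.png

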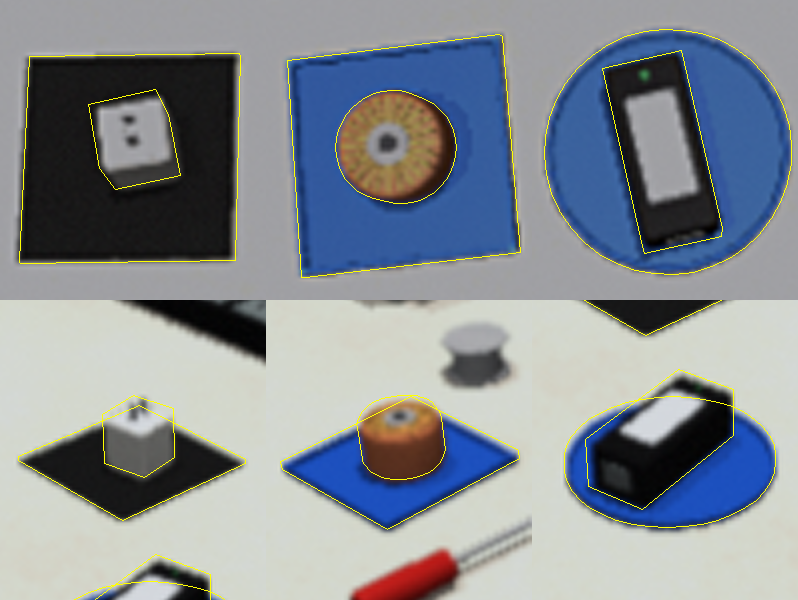

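The outlines fit to within about 2 mm. The charger is a little nearer, at about (634.5, 214.5). All resting surfaces are at z = 3, so pick and place heights are equal.

```bash
cat > plan.py <<'E'
import sys
from h import *
def ang(q):
    x,y,z,w=q; return np.degrees(np.arctan2(1-2*(x*x+z*z),2*(x*y-z*w)))
def plan(wps,cur=None,step=52):
    """wps: (x,y,z,toolYdeg,jaw)"""
    s=arm.read_state(); c=np.array(s['tcp_pos']) ; a=ang(s['orientation'])
    if cur is not None: c,a=np.array(cur[:3],float),cur[3]
    print('at',c.round(1),round(a,1),'j6',round(s['joints'][5],2),'w',round(s['gripper_width'],1))
    for x,y,z,t,jaw in wps:
        t0=np.array([x,y,z],float); da=(t-a+90)%180-90
        n=int(max(1,np.ceil(np.linalg.norm(t0-c)/step),np.ceil(abs(da)/10))); d=(t0-c)/n; rows=[]
        for k in range(n):
            th=np.radians(a); ty=np.array([np.cos(th),np.sin(th),0]); tx=np.cross(ty,[0,0,-1])
            rows.append([0,0,round(-da/n,2),*[round(float(v)/1000,4) for v in (d@tx,d@ty,-d[2])],jaw]); a+=da/n
        c=t0
        for i in range(0,n,5): print(str(rows[i:i+5]).replace(' ',''))
        print('--')
E
python3 -c "
from plan import *
plan([(634.5,214.5,253,10,1),(634.5,214.5,110,10,1)])"
```

```text
at [178.9 493.6 253.3] 70.1 j6 -0.22 w 85.7
[[0,0,np.float64(5.46),-0.0476,-0.0097,0.0,1],[0,0,np.float64(5.46),-0.0483,-0.0052,0.0,1],[0,0,np.float64(5.46),-0.0486,-0.0005,0.0,1],[0,0,np.float64(5.46),-0.0484,0.0041,0.0,1],[0,0,np.float64(5.46),-0.0478,0.0087,0.0,1]]
[[0,0,np.float64(5.46),-0.0467,0.0132,0.0,1],[0,0,np.float64(5.46),-0.0453,0.0176,0.0,1],[0,0,np.float64(5.46),-0.0434,0.0218,0.0,1],[0,0,np.float64(5.46),-0.0411,0.0258,0.0,1],[0,0,np.float64(5.46),-0.0385,0.0296,0.0,1]]
[[0,0,np.float64(5.46),-0.0355,0.0332,0.0,1]]
--
[[0,0,np.float64(0.0),0.0,0.0,0.0477,1],[0,0,np.float64(0.0),0.0,0.0,0.0477,1],[0,0,np.float64(0.0),0.0,0.0,0.0477,1]]
--
```

servo_tool --pt "0 0 5.46 -0.0476 -0.0097 0 1" --pt "0 0 5.46 -0.0483 -0.0052 0 1" --pt "0 0 5.46 -0.0486 -0.0005 0 1" --pt "0 0 5.46 -0.0484 0.0041 0 1" --pt "0 0 5.46 -0.0478 0.0087 0 1"

```text
clock: 1.82
tcp_pos: [387.4, 365.8, 253.4]
orientation: [0.402, 0.916, 0.0, 0.0]
wrist_force: [0.4, 0.2, 0.2]
gripper_width: 85.4
grasp_force: 0.0
```

servo_tool --pt "0 0 5.46 -0.0467 0.0132 0 1" --pt "0 0 5.46 -0.0453 0.0176 0 1" --pt "0 0 5.46 -0.0434 0.0218 0 1" --pt "0 0 5.46 -0.0411 0.0258 0 1" --pt "0 0 5.46 -0.0385 0.0296 0 1"

```text
clock: 2.45
tcp_pos: [594.5, 239.0, 253.3]
orientation: [0.607, 0.795, 0.0, -0.0]
wrist_force: [-0.1, 0.0, -0.7]
gripper_width: 85.7
grasp_force: 0.0
```

servo_tool --pt "0 0 5.46 -0.0355 0.0332 0 1" --pt "0 0 0 0 0 0 1"

```text
clock: 2.7
tcp_pos: [636.6, 212.3, 251.9]
orientation: [0.644, 0.765, -0.001, -0.0]
wrist_force: [-0.1, 0.7, 0.4]
gripper_width: 85.5
grasp_force: 0.0
```

```bash
sed -i 's/round(-da\/n,2)/round(float(-da\/n),2)/' plan.py; python3 -c "
from plan import *
plan([(634.5,214.5,110,10,1),(634.5,214.5,33,10,1)])"
```

```text
at [636.6 212.3 251.9] 9.8 j6 -0.02 w 85.5
[[0,0,-0.08,0.0008,-0.0006,0.0473,1],[0,0,-0.08,0.0008,-0.0006,0.0473,1],[0,0,-0.08,0.0008,-0.0005,0.0473,1]]
--
[[0,0,-0.0,0.0,0.0,0.0385,1],[0,0,-0.0,0.0,0.0,0.0385,1]]
--
```

servo_tool --pt "0 0 0 0.0008 -0.0006 0.0473 1" --pt "0 0 0 0.0008 -0.0006 0.0473 1" --pt "0 0 0 0.0008 -0.0006 0.0473 1" --pt "0 0 0 0 0 0 1"

```text
clock: 3.2
tcp_pos: [630.3, 217.0, 108.3]
orientation: [0.642, 0.766, -0.003, -0.002]
wrist_force: [-0.7, -0.4, 0.9]
gripper_width: 85.5
grasp_force: 0.0
```

```bash
python3 -c "
from plan import *
plan([(634.5,214.5,33,10,1)],step=40); print(arm.read_state()['joints'].round(3))
p=arm.snapshot('side'); q=proj(p,[[634,214,60]])[0].astype(int); cv2.imwrite('pics/a1.png',cv2.resize(p['color'][q[1]-60:q[1]+60,q[0]-80:q[0]+80,::-1],None,fx=3,fy=3))"
```

```text
at [630.3 217.  108.3] 10.1 j6 -0.02 w 85.5
[[0,0,0.04,-0.0016,0.0018,0.0377,1],[0,0,0.04,-0.0016,0.0018,0.0377,1]]
--
[ 0.156  0.756  1.182  0.     1.211 -0.02 ]
```

View pics/a1.png

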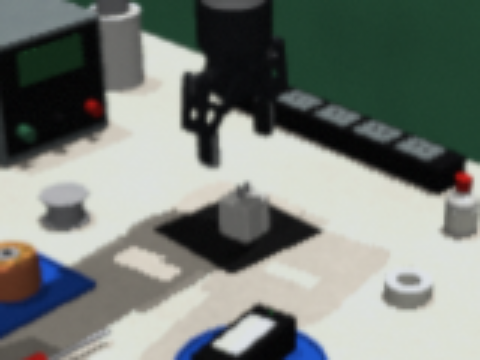

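servo_tool --pt "0 0 0 0 0 0 1" --pt "0 0 0 0 0 0 1" --pt "0 0 0 0 0 0 1"

```text
clock: 3.62
tcp_pos: [632.8, 216.8, 112.5]
orientation: [0.643, 0.766, 0.001, 0.001]
wrist_force: [0.1, 0.5, -0.3]
gripper_width: 85.5
grasp_force: 0.0
```

servo_tool --pt "0 0 0 0 0 0 1"

```text
clock: 3.75
tcp_pos: [632.6, 216.7, 111.8]
orientation: [0.643, 0.766, 0.0, 0.0]
wrist_force: [0.4, -0.6, -0.2]
gripper_width: 85.8
grasp_force: 0.0
```

servo_tool --pt "0 0 0 -0.0012 0.0008 0.035 1" --pt "0 0 0 -0.0013 0.0007 0.028 1" --pt "0 0 0 0 0 0.0155 1" --pt "0 0 0 0 0 0 1" --pt "0 0 0 0 0 0 1"

```text
clock: 4.38
tcp_pos: [635.0, 214.7, 34.2]
orientation: [0.643, 0.766, 0.001, 0.001]
wrist_force: [-1.0, 0.7, 0.1]
gripper_width: 85.2
grasp_force: 0.0
```

servo_tool --pt "0 0 0 0 0 0 -1" --pt "0 0 0 0 0 0 -1" --pt "0 0 0 0 0 0 -1" --pt "0 0 0 0 0 0 -1" --pt "0 0 0 0 0 0 -1"

```text
clock: 5.0
tcp_pos: [634.7, 214.6, 33.5]
orientation: [0.643, 0.766, 0.0, 0.0]
wrist_force: [-0.0, 0.7, 5.1]
gripper_width: 39.2
grasp_force: 61.0
```

```bash
python3 -c "
from plan import *
plan([(634.5,214.5,150,10,-1),(379,-308.5,150,14.3,-1),(379,-308.5,60,14.3,-1)],cur=(634.5,214.5,33.2,10))"
```

```text
at [634.5 214.5  33.2] 10 j6 -0.02 w 39.2
[[0,0,0.0,0.0,0.0,-0.0389,-1],[0,0,0.0,0.0,0.0,-0.0389,-1],[0,0,0.0,0.0,0.0,-0.0389,-1]]
--
[[0,0,-0.36,-0.0392,-0.0285,-0.0,-1],[0,0,-0.36,-0.039,-0.0288,-0.0,-1],[0,0,-0.36,-0.0389,-0.029,-0.0,-1],[0,0,-0.36,-0.0387,-0.0293,-0.0,-1],[0,0,-0.36,-0.0385,-0.0295,-0.0,-1]]
[[0,0,-0.36,-0.0383,-0.0297,-0.0,-1],[0,0,-0.36,-0.0381,-0.03,-0.0,-1],[0,0,-0.36,-0.0379,-0.0302,-0.0,-1],[0,0,-0.36,-0.0377,-0.0305,-0.0,-1],[0,0,-0.36,-0.0376,-0.0307,-0.0,-1]]
[[0,0,-0.36,-0.0374,-0.0309,-0.0,-1],[0,0,-0.36,-0.0372,-0.0312,-0.0,-1]]
--
[[0,0,-0.0,0.0,0.0,0.045,-1],[0,0,-0.0,0.0,0.0,0.045,-1]]
--
```

servo_tool --pt "0 0 0 0 0 -0.02 -1" --pt "0 0 0 0 0 -0.045 -1" --pt "0 0 0 0 0 -0.052 -1" --pt "0 0 -0.36 -0.0392 -0.0285 0 -1" --pt "0 0 -0.36 -0.039 -0.0288 0 -1"

```text
clock: 5.62
tcp_pos: [591.2, 126.6, 151.2]
orientation: [0.637, 0.771, 0.0, 0.001]
wrist_force: [-0.0, -0.0, -2.3]
gripper_width: 39.6
grasp_force: 60.6
```

servo_tool --pt "0 0 -0.36 -0.0389 -0.029 0 -1" --pt "0 0 -0.36 -0.0387 -0.0293 0 -1" --pt "0 0 -0.36 -0.0385 -0.0295 0 -1" --pt "0 0 -0.36 -0.0383 -0.0297 0 -1" --pt "0 0 -0.36 -0.0381 -0.03 0 -1"

```text
clock: 6.25
tcp_pos: [484.7, -91.9, 150.8]
orientation: [0.626, 0.78, 0.0, 0.0]
wrist_force: [0.9, -0.7, 0.0]
gripper_width: 39.6
grasp_force: 60.7
```

servo_tool --pt "0 0 -0.36 -0.0379 -0.0302 0 -1" --pt "0 0 -0.36 -0.0377 -0.0305 0 -1" --pt "0 0 -0.36 -0.0376 -0.0307 0 -1" --pt "0 0 -0.36 -0.0374 -0.0309 0 -1" --pt "0 0 -0.36 -0.0372 -0.0312 0 -1"

```text
clock: 6.88
tcp_pos: [378.3, -310.0, 150.9]
orientation: [0.613, 0.79, -0.0, 0.001]
wrist_force: [1.1, 0.6, -0.3]
gripper_width: 39.6
grasp_force: 60.7
```

servo_tool --pt "0 0 0 0 0 0 -1" --pt "0 0 0 0 0 0.045 -1" --pt "0 0 0 0 0 0.04 -1" --pt "0 0 0 0 0 0 -1" --pt "0 0 0 0 0 0 -1"

```text
clock: 7.5
tcp_pos: [379.9, -308.8, 66.6]
orientation: [0.613, 0.79, -0.0, 0.001]
wrist_force: [-0.1, -0.1, -1.0]
gripper_width: 39.5
grasp_force: 60.6
```

servo_tool --pt "0 0 0 0 0 0 -1" --pt "0 0 0 0 0 0 -1"

```text
clock: 7.75
tcp_pos: [379.5, -308.9, 65.9]
orientation: [0.613, 0.79, -0.0, 0.001]
wrist_force: [0.4, 0.7, -1.0]
gripper_width: 39.7
grasp_force: 60.6
```

```bash
python3 -c "
from plan import *
plan([(379,-308.5,34,14.3,-1)])
s=arm.read_state();print(s['wrist_force'],s['grasp_force'],s['joints'].round(2))"
```

```text
at [ 379.5 -308.9   65.9] 14.3 j6 -1.17 w 39.7
[[0,0,0.04,0.0005,-0.0004,0.0319,-1]]
--
[ 0.41815817  0.65636555 -0.96016456] 60.55765628814697 [-0.92  0.48  1.81  0.    0.85 -1.17]
```

servo_tool --pt "0 0 0 0.0005 -0.0004 0.02 -1" --pt "0 0 0 0 0 0.01 -1" --pt "0 0 0 0 0 0 -1" --pt "0 0 0 0 0 0.001 -1" --pt "0 0 0 0 0 0 -1"

```text
clock: 8.38
tcp_pos: [378.8, -308.4, 34.3]
orientation: [0.613, 0.79, -0.0, 0.0]
wrist_force: [-0.5, 0.2, -1.2]
gripper_width: 39.3
grasp_force: 60.6
```

servo_tool --pt "0 0 0 0 0 0.0005 -1" --pt "0 0 0 0 0 0 -1" --pt "0 0 0 0 0 0.0005 -1" --pt "0 0 0 0 0 0 -1" --pt "0 0 0 0 0 0 -1"

```text
clock: 9.0
tcp_pos: [378.6, -308.2, 33.5]
orientation: [0.613, 0.79, -0.0, 0.0]
wrist_force: [-2.1, 2.2, 6.6]
gripper_width: 39.3
grasp_force: 61.7
```

servo_tool --pt "0 0 0 0 0 0 0.4" --pt "0 0 0 0 0 0 0.6" --pt "0 0 0 0 0 0 0.8" --pt "0 0 0 0 0 -0.02 1" --pt "0 0 0 0 0 -0.045 1"

```text
clock: 9.62
tcp_pos: [378.0, -307.5, 97.4]
orientation: [0.613, 0.79, 0.001, -0.002]
wrist_force: [0.4, -0.4, -0.2]
gripper_width: 85.6
grasp_force: 0.0
```

servo_tool --pt "0 0 0 0 0 -0.05 1" --pt "0 0 0 0 0 0 1" --pt "0 0 0 0 0 0 1"

```text
clock: 10.0
tcp_pos: [378.3, -307.8, 147.1]
orientation: [0.613, 0.79, 0.0, -0.001]
wrist_force: [-0.3, 0.7, -0.6]
gripper_width: 85.3
grasp_force: 0.0
```

```bash
python3 -c "
from plan import *
plan([(391.5,296.2,150,40,1),(391.5,296.2,33,40,1)],step=60)"
```

```text
at [ 378.3 -307.8  147.1] 14.3 j6 -1.17 w 85.3
[[0,0,-2.33,0.0529,0.0148,-0.0003,1],[0,0,-2.33,0.0523,0.0169,-0.0003,1],[0,0,-2.33,0.0515,0.019,-0.0003,1],[0,0,-2.33,0.0507,0.0211,-0.0003,1],[0,0,-2.33,0.0498,0.0231,-0.0003,1]]
[[0,0,-2.33,0.0488,0.0251,-0.0003,1],[0,0,-2.33,0.0478,0.0271,-0.0003,1],[0,0,-2.33,0.0466,0.029,-0.0003,1],[0,0,-2.33,0.0454,0.0309,-0.0003,1],[0,0,-2.33,0.0441,0.0327,-0.0003,1]]
[[0,0,-2.33,0.0427,0.0345,-0.0003,1]]
--
[[0,0,-0.0,0.0,0.0,0.0585,1],[0,0,-0.0,0.0,0.0,0.0585,1]]
--
```

servo_tool --pt "0 0 -2.33 0.0529 0.0148 0 1" --pt "0 0 -2.33 0.0523 0.0169 0 1" --pt "0 0 -2.33 0.0515 0.019 0 1" --pt "0 0 -2.33 0.0507 0.0211 0 1" --pt "0 0 -2.33 0.0498 0.0231 0 1"

```text
clock: 10.62
tcp_pos: [383.8, -31.8, 146.7]
orientation: [0.53, 0.848, -0.0, -0.001]
wrist_force: [1.2, 0.0, -0.8]
gripper_width: 85.3
grasp_force: 0.0
```

servo_tool --pt "0 0 -2.33 0.0488 0.0251 0 1" --pt "0 0 -2.33 0.0478 0.0271 0 1" --pt "0 0 -2.33 0.0466 0.029 0 1" --pt "0 0 -2.33 0.0454 0.0309 0 1" --pt "0 0 -2.33 0.0441 0.0327 0 1"

```text
clock: 11.25
tcp_pos: [389.8, 242.5, 146.5]
orientation: [0.441, 0.898, -0.001, -0.001]
wrist_force: [0.3, 0.3, -0.5]
gripper_width: 85.6
grasp_force: 0.0
```

servo_tool --pt "0 0 -2.33 0.0427 0.0345 0 1" --pt "0 0 0 0 0 0.03 1" --pt "0 0 0 0 0 0.03 1" --pt "0 0 0 0 0 0 1" --pt "0 0 0 0 0 0 1"

```text
clock: 11.88
tcp_pos: [392.1, 295.7, 88.2]
orientation: [0.423, 0.906, -0.0, -0.0]
wrist_force: [0.5, 0.4, 0.7]
gripper_width: 85.4
grasp_force: 0.0
```

servo_tool --pt "0 0 0 0 0 0 1" --pt "0 0 0 0 0 0 1"

```text
clock: 12.12
tcp_pos: [392.2, 295.7, 88.6]
orientation: [0.423, 0.906, 0.0, 0.0]
wrist_force: [0.6, 0.2, 0.1]
gripper_width: 85.4
grasp_force: 0.0
```

```bash
python3 -c "
from plan import *
plan([(391.5,296.2,33,40,1)],step=60)"
```

```text
at [392.2 295.7  88.6] 40.0 j6 -0.29 w 85.4
[[0,0,-0.05,0.0008,-0.0003,0.0556,1]]
--
```

servo_tool --pt "0 0 0 0.0008 -0.0003 0.032 1" --pt "0 0 0 0 0 0.018 1" --pt "0 0 0 0 0 0.006 1" --pt "0 0 0 0 0 0 1" --pt "0 0 0 0 0 0 1"

```text
clock: 12.75
tcp_pos: [391.6, 296.3, 32.7]
orientation: [0.423, 0.906, 0.001, 0.0]
wrist_force: [0.6, -0.4, 0.6]
gripper_width: 85.4
grasp_force: 0.0
```

servo_tool --pt "0 0 0 0 0 0 -1" --pt "0 0 0 0 0 0 -1" --pt "0 0 0 0 0 0 -1" --pt "0 0 0 0 0 0 -1" --pt "0 0 0 0 0 0 -1"

```text
clock: 13.38
tcp_pos: [391.3, 296.2, 32.9]
orientation: [0.423, 0.906, 0.0, 0.0]
wrist_force: [-3.5, -2.0, 10.6]
gripper_width: 60.1
grasp_force: 63.1
```

```bash
python3 -c "
from plan import *
plan([(633,222,110,40,-1)],cur=(391.5,296.2,110,40),step=58)"
```

```text
at [391.5 296.2 110. ] 40 j6 -0.29 w 60.1
[[0,0,0.0,-0.0424,0.0275,-0.0,-1],[0,0,0.0,-0.0424,0.0275,-0.0,-1],[0,0,0.0,-0.0424,0.0275,-0.0,-1],[0,0,0.0,-0.0424,0.0275,-0.0,-1],[0,0,0.0,-0.0424,0.0275,-0.0,-1]]
--
```

servo_tool --pt "0 0 0 0 0 -0.015 -1" --pt "0 0 0 0 0 -0.03 -1" --pt "0 0 0 0 0 -0.032 -1" --pt "0 0 0 0 0 0 -1"

```text
clock: 13.88
tcp_pos: [392.1, 296.6, 111.0]
orientation: [0.423, 0.906, 0.002, 0.002]
wrist_force: [0.3, 0.0, -4.0]
gripper_width: 60.4
grasp_force: 66.6
```

servo_tool --pt "0 0 0 -0.0424 0.0275 0 -1" --pt "0 0 0 -0.0424 0.0275 0 -1" --pt "0 0 0 -0.0424 0.0275 0 -1" --pt "0 0 0 -0.0424 0.0275 0 -1" --pt "0 0 0 -0.0424 0.0275 0 -1"

```text
clock: 14.5
tcp_pos: [633.5, 221.2, 107.0]
orientation: [0.423, 0.906, -0.001, -0.001]
wrist_force: [1.5, 0.0, -2.7]
gripper_width: 60.5
grasp_force: 66.5
```

servo_tool --pt "0 0 0 0 0 0 -1" --pt "0 0 0 0 0 0.03 -1" --pt "0 0 0 0 0 0.03 -1" --pt "0 0 0 0 0 0 -1" --pt "0 0 0 0 0 0 -1"

```text
clock: 15.12
tcp_pos: [632.8, 222.2, 49.7]
orientation: [0.423, 0.906, 0.0, 0.0]
wrist_force: [0.4, -0.3, -2.4]
gripper_width: 60.1
grasp_force: 66.9
```

servo_tool --pt "0 0 0 0 0 0 -1" --pt "0 0 0 0 0 0 -1"

```text
clock: 15.38
tcp_pos: [633.0, 222.0, 49.8]
orientation: [0.423, 0.906, 0.0, 0.001]
wrist_force: [-0.6, -0.5, -3.1]
gripper_width: 60.0
grasp_force: 66.9
```

servo_tool --pt "0 0 0 0 0 0.01 -1" --pt "0 0 0 0 0 0.005 -1" --pt "0 0 0 0 0 0 -1" --pt "0 0 0 0 0 0.0008 -1" --pt "0 0 0 0 0 0 -1"

```text
clock: 16.0
tcp_pos: [632.7, 221.9, 33.1]
orientation: [0.423, 0.906, 0.0, 0.0]
wrist_force: [-0.4, 0.6, -2.0]
gripper_width: 60.0
grasp_force: 67.0
```

servo_tool --pt "0 0 0 0 0 0.0005 -1" --pt "0 0 0 0 0 0 -1" --pt "0 0 0 0 0 0.0005 -1" --pt "0 0 0 0 0 0 -1" --pt "0 0 0 0 0 0 -1"

```text
clock: 16.62
tcp_pos: [632.7, 222.0, 33.0]
orientation: [0.423, 0.906, 0.0, 0.0]
wrist_force: [-5.4, -0.6, 7.4]
gripper_width: 60.0
grasp_force: 68.1
```

Contact. Release, lift, and go to the module. It has yaw 13.6, so the tool y goes to 13.6.

servo_tool --pt "0 0 0 0 0 0 0.6" --pt "0 0 0 0 0 0 0.8" --pt "0 0 0 0 0 0 1" --pt "0 0 0 0 0 -0.02 1" --pt "0 0 0 0 0 -0.045 1"

```text
clock: 17.25
tcp_pos: [632.0, 221.8, 97.4]
orientation: [0.423, 0.906, -0.001, -0.001]
wrist_force: [0.6, -0.3, 0.9]
gripper_width: 85.5
grasp_force: 0.0
```

servo_tool --pt "0 0 0 0 0 -0.02 1" --pt "0 0 0 0 0 0 1" --pt "0 0 0 0 0 0 1"

```text
clock: 17.62
tcp_pos: [632.3, 221.8, 116.4]
orientation: [0.423, 0.906, -0.0, -0.001]
wrist_force: [-0.9, -0.6, 0.6]
gripper_width: 85.4
grasp_force: 0.0
```

```bash
python3 -c "
from plan import *
plan([(605.5,-237.6,118,13.6,1)],step=58)
from fit import *
P=[arm.snapshot('top'),arm.snapshot('side')]
fit('charger',P,'notblue',379,-308,np.radians(14),3,40)
save(P[0],'b0')"
```

```text
at [632.3 221.8 116.4] 40.0 j6 -0.53 w 85.4
[[0,0,3.29,-0.0419,-0.0395,-0.0002,1],[0,0,3.29,-0.0441,-0.037,-0.0002,1],[0,0,3.29,-0.0461,-0.0344,-0.0002,1],[0,0,3.29,-0.048,-0.0317,-0.0002,1],[0,0,3.29,-0.0498,-0.0289,-0.0002,1]]
[[0,0,3.29,-0.0513,-0.026,-0.0002,1],[0,0,3.29,-0.0527,-0.023,-0.0002,1],[0,0,3.29,-0.054,-0.0199,-0.0002,1]]
--
charger joint [ 379.2 -310.3] deg 10.9 cost 0.35 | single [([379.1, -310.2], np.float64(103.5), np.float64(0.053)), ([381.0, -309.2], np.float64(86.7), np.float64(0.268))]
```

View pics/b0.png

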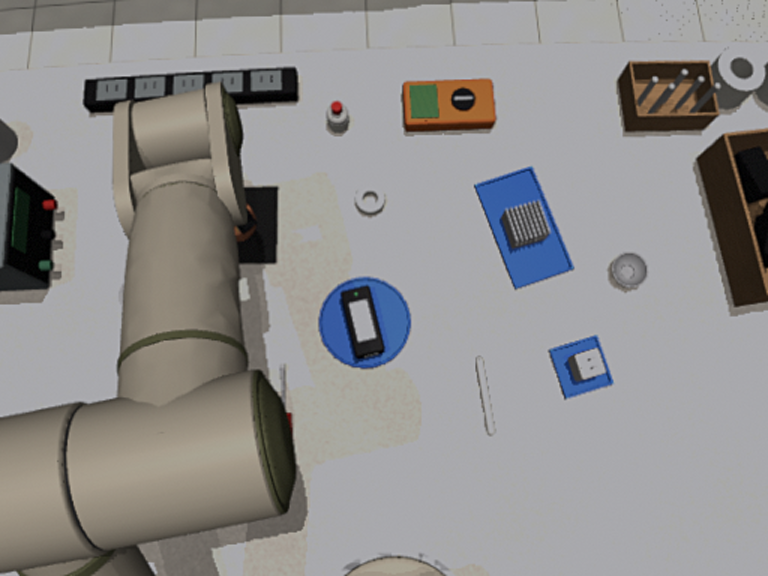

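The charger is in the small tray at (588,366), within about 2–3 mm of its middle, and the square tray is now empty behind the arm. Moving to the module at (525,225).

servo_tool --pt "0 0 3.29 -0.0419 -0.0395 0 1" --pt "0 0 3.29 -0.0441 -0.037 0 1" --pt "0 0 3.29 -0.0461 -0.0344 0 1" --pt "0 0 3.29 -0.048 -0.0317 0 1" --pt "0 0 3.29 -0.0498 -0.0289 0 1"

```text
clock: 18.35
tcp_pos: [615.3, -67.1, 116.4]
orientation: [0.549, 0.836, -0.0, -0.001]
wrist_force: [0.6, 0.2, 0.2]
gripper_width: 85.3
grasp_force: 0.0
```

servo_tool --pt "0 0 3.29 -0.0513 -0.026 0 1" --pt "0 0 3.29 -0.0527 -0.023 0 1" --pt "0 0 3.29 -0.054 -0.0199 0 1" --pt "0 0 0 0 0 0.03 1" --pt "0 0 0 0 0 0 1"

```text
clock: 18.98
tcp_pos: [604.5, -237.2, 84.3]
orientation: [0.618, 0.786, -0.0, -0.003]
wrist_force: [1.0, -0.0, 0.6]
gripper_width: 85.2
grasp_force: 0.0
```

servo_tool --pt "0 0 0 0 0 0 1" --pt "0 0 0 0 0 0 1" --pt "0 0 0 0 0 0 1"

```text
clock: 19.35
tcp_pos: [606.2, -237.3, 87.9]
orientation: [0.618, 0.786, 0.0, 0.001]
wrist_force: [-0.4, -0.6, -0.1]
gripper_width: 85.6
grasp_force: 0.0
```

```bash
python3 -c "
from plan import *
plan([(605.5,-237.6,33,13.6,1)],step=90)"
```

```text
at [ 606.2 -237.3   87.9] 13.7 j6 -0.79 w 85.6
[[0,0,0.08,-0.0001,-0.0008,0.0549,1]]
--
```

servo_tool --pt "0 0 0 -0.0001 -0.0008 0.032 1" --pt "0 0 0 0 0 0.017 1" --pt "0 0 0 0 0 0.006 1" --pt "0 0 0 0 0 0 1" --pt "0 0 0 0 0 0 1"

```text
clock: 19.98
tcp_pos: [605.6, -238.1, 33.1]
orientation: [0.618, 0.786, 0.0, 0.001]
wrist_force: [0.8, 0.2, 0.6]
gripper_width: 85.6
grasp_force: 0.0
```

servo_tool --pt "0 0 0 0 0 0 -1" --pt "0 0 0 0 0 0 -1" --pt "0 0 0 0 0 0 -1" --pt "0 0 0 0 0 0 -1" --pt "0 0 0 0 0 0 -1"

```text
clock: 20.6
tcp_pos: [605.5, -238.1, 32.8]
orientation: [0.618, 0.786, 0.0, 0.001]
wrist_force: [-1.2, 1.1, 6.1]
gripper_width: 55.0
grasp_force: 65.1
```

```bash
python3 -c "
from plan import *
s=arm.read_state();p=s['tcp_pos']
plan([(388.7,298,130,4.5,-1)],cur=(p[0],p[1],130,13.7),step=57)"
```

```text
at [ 605.5 -238.1  130. ] 13.7 j6 -0.79 w 55.0
[[0,0,0.84,0.052,-0.0076,-0.0,-1],[0,0,0.84,0.0519,-0.0084,-0.0,-1],[0,0,0.84,0.0518,-0.0091,-0.0,-1],[0,0,0.84,0.0516,-0.0099,-0.0,-1],[0,0,0.84,0.0515,-0.0106,-0.0,-1]]
[[0,0,0.84,0.0513,-0.0114,-0.0,-1],[0,0,0.84,0.0512,-0.0121,-0.0,-1],[0,0,0.84,0.051,-0.0129,-0.0,-1],[0,0,0.84,0.0508,-0.0136,-0.0,-1],[0,0,0.84,0.0506,-0.0144,-0.0,-1]]
[[0,0,0.84,0.0504,-0.0151,-0.0,-1]]
--
```

servo_tool --pt "0 0 0 0 0 -0.02 -1" --pt "0 0 0 0 0 -0.04 -1" --pt "0 0 0 0 0 -0.037 -1" --pt "0 0 0.84 0.052 -0.0076 0 -1" --pt "0 0 0.84 0.0519 -0.0084 0 -1"

```text
clock: 21.22
tcp_pos: [565.1, -139.4, 130.1]
orientation: [0.63, 0.777, 0.0, 0.0]
wrist_force: [0.3, 0.7, -2.1]
gripper_width: 55.4
grasp_force: 64.5
```

servo_tool --pt "0 0 0.84 0.0518 -0.0091 0 -1" --pt "0 0 0.84 0.0516 -0.0099 0 -1" --pt "0 0 0.84 0.0515 -0.0106 0 -1" --pt "0 0 0.84 0.0513 -0.0114 0 -1" --pt "0 0 0.84 0.0512 -0.0121 0 -1"

```text
clock: 21.85
tcp_pos: [466.8, 104.9, 129.9]
orientation: [0.658, 0.753, 0.0, 0.0]
wrist_force: [0.9, 0.0, -2.0]
gripper_width: 55.2
grasp_force: 64.4
```

servo_tool --pt "0 0 0.84 0.051 -0.0129 0 -1" --pt "0 0 0.84 0.0508 -0.0136 0 -1" --pt "0 0 0.84 0.0506 -0.0144 0 -1" --pt "0 0 0.84 0.0504 -0.0151 0 -1" --pt "0 0 0 0 0 0 -1"

```text
clock: 22.48
tcp_pos: [387.4, 301.0, 129.8]
orientation: [0.678, 0.735, 0.0, -0.0]
wrist_force: [0.1, -1.2, -2.4]
gripper_width: 55.5
grasp_force: 64.4
```

servo_tool --pt "0 0 0 0 0 0.04 -1" --pt "0 0 0 0 0 0.035 -1" --pt "0 0 0 0 0 0 -1" --pt "0 0 0 0 0 0 -1" --pt "0 0 0 0 0 0 -1"

```text
clock: 23.1
tcp_pos: [389.8, 298.8, 55.6]
orientation: [0.679, 0.734, 0.001, 0.001]
wrist_force: [0.1, 0.3, -1.8]
gripper_width: 55.3
grasp_force: 64.5
```

```bash
python3 -c "
from plan import *
plan([(388.7,298,33,4.5,1)],step=90)"
```

```text
at [389.8 298.8  55.6] 4.4 j6 0.34 w 55.3
[[0,0,-0.11,-0.0007,-0.0012,0.0226,1]]
--
```

servo_tool --pt "0 0 0 -0.0007 -0.001 0.015 -1" --pt "0 0 0 0 0 0.006 -1" --pt "0 0 0 0 0 0 -1" --pt "0 0 0 0 0 0.0006 -1" --pt "0 0 0 0 0 0 -1"

```text
clock: 23.72
tcp_pos: [387.9, 297.8, 32.8]
orientation: [0.679, 0.734, -0.0, -0.0]
wrist_force: [-2.9, -1.7, 7.3]
gripper_width: 55.4
grasp_force: 65.9
```

servo_tool --pt "0 0 0 0 0 0.0005 -1" --pt "0 0 0 0 0 0 -1" --pt "0 0 0 0 0 0.0005 -1" --pt "0 0 0 0 0 0 -1" --pt "0 0 0 0 0 0 -1"

```text
clock: 24.35
tcp_pos: [387.9, 297.8, 32.7]
orientation: [0.679, 0.734, -0.0, 0.0]
wrist_force: [-7.5, -5.2, 21.5]
gripper_width: 55.3
grasp_force: 67.7
```

servo_tool --pt "0 0 0 0 0 -0.0008 -1" --pt "0 0 0 0 0 0 0.6" --pt "0 0 0 0 0 0 0.8" --pt "0 0 0 0 0 0 1" --pt "0 0 0 0 0 -0.03 1"

```text
clock: 24.98
tcp_pos: [387.1, 297.3, 61.2]
orientation: [0.679, 0.734, -0.002, -0.001]
wrist_force: [0.2, -0.2, 0.7]
gripper_width: 85.7
grasp_force: 0.0
```

servo_tool --pt "0 0 0 0 0 -0.05 1" --pt "0 0 0 0 0 0 1" --pt "0 0 0 0 0 0 1"

```text
clock: 25.35
tcp_pos: [387.7, 297.7, 111.6]
orientation: [0.679, 0.734, -0.0, -0.0]
wrist_force: [0.1, 0.6, -0.7]
gripper_width: 85.5
grasp_force: 0.0
```

```bash
python3 -c "
from plan import *
plan([(460.3,27.5,113,-79.7,1)],step=57)"
```

```text
at [387.7 297.7 111.6] 4.4 j6 0.34 w 85.5
[[0,0,9.34,-0.0305,0.0057,-0.0002,1],[0,0,9.34,-0.0292,0.0106,-0.0002,1],[0,0,9.34,-0.0271,0.0152,-0.0002,1],[0,0,9.34,-0.0243,0.0194,-0.0002,1],[0,0,9.34,-0.0208,0.0231,-0.0002,1]]
[[0,0,9.34,-0.0168,0.0262,-0.0002,1],[0,0,9.34,-0.0123,0.0286,-0.0002,1],[0,0,9.34,-0.0075,0.0302,-0.0002,1],[0,0,9.34,-0.0025,0.031,-0.0002,1]]
--
```

servo_tool --pt "0 0 9.34 -0.0305 0.0057 0 1" --pt "0 0 9.34 -0.0292 0.0106 0 1" --pt "0 0 9.34 -0.0271 0.0152 0 1" --pt "0 0 9.34 -0.0243 0.0194 0 1" --pt "0 0 9.34 -0.0208 0.0231 0 1"

```text
clock: 25.98
tcp_pos: [427.8, 146.7, 111.0]
orientation: [0.916, 0.402, -0.001, -0.0]
wrist_force: [0.1, 0.5, 0.9]
gripper_width: 85.2
grasp_force: 0.0
```

servo_tool --pt "0 0 9.34 -0.0168 0.0262 0 1" --pt "0 0 9.34 -0.0123 0.0286 0 1" --pt "0 0 9.34 -0.0075 0.0302 0 1" --pt "0 0 9.34 -0.0025 0.031 0 1" --pt "0 0 0 0 0 0.025 1"

```text
clock: 26.6
tcp_pos: [461.4, 25.9, 86.7]
orientation: [0.996, 0.088, 0.001, 0.0]
wrist_force: [-0.4, 0.3, 0.3]
gripper_width: 85.7
grasp_force: 0.0
```

servo_tool --pt "0 0 0 0 0 0 1" --pt "0 0 0 0 0 0 1" --pt "0 0 0 0 0 0 1"

```text
clock: 26.98
tcp_pos: [460.8, 27.8, 87.8]
orientation: [0.996, 0.09, 0.0, 0.0]
wrist_force: [0.1, -0.5, -0.4]
gripper_width: 85.2
grasp_force: 0.0
```

```bash
python3 -c "
from plan import *
plan([(460.3,27.5,32.5,-79.7,1)],step=90)"
```

```text
at [460.8  27.8  87.8] -79.6 j6 1.2 w 85.2
[[0,0,0.08,-0.0006,0.0003,0.0553,1]]
--
```

servo_tool --pt "0 0 0 -0.0005 0.0003 0.032 1" --pt "0 0 0 0 0 0.017 1" --pt "0 0 0 0 0 0.006 1" --pt "0 0 0 0 0 0 1" --pt "0 0 0 0 0 0 1"

```text
clock: 27.6
tcp_pos: [460.6, 27.2, 33.0]
orientation: [0.996, 0.09, 0.001, 0.0]
wrist_force: [-0.1, 0.5, -0.1]
gripper_width: 85.5
grasp_force: 0.0
```

servo_tool --pt "0 0 0 0 0 0 -1" --pt "0 0 0 0 0 0 -1" --pt "0 0 0 0 0 0 -1" --pt "0 0 0 0 0 0 -1" --pt "0 0 0 0 0 0 -1"

```text
clock: 28.22
tcp_pos: [460.4, 27.2, 32.8]
orientation: [0.996, 0.09, 0.0, 0.0]
wrist_force: [-1.6, 0.4, 5.9]
gripper_width: 45.1
grasp_force: 62.5
```

```bash
python3 -c "
from plan import *
s=arm.read_state();p=s['tcp_pos']
plan([(609,-238.8,110,-73.7,-1)],cur=(p[0],p[1],110,-79.7),step=52)"
```

```text
at [460.4  27.2 110. ] -79.7 j6 1.19 w 45.1
[[0,0,-1.0,0.0164,0.0481,-0.0,-1],[0,0,-1.0,0.0156,0.0483,-0.0,-1],[0,0,-1.0,0.0148,0.0486,-0.0,-1],[0,0,-1.0,0.0139,0.0488,-0.0,-1],[0,0,-1.0,0.013,0.0491,-0.0,-1]]
[[0,0,-1.0,0.0122,0.0493,-0.0,-1]]
--
```

servo_tool --pt "0 0 0 0 0 -0.02 -1" --pt "0 0 0 0 0 -0.035 -1" --pt "0 0 0 0 0 -0.022 -1" --pt "0 0 0 0 0 0 -1"

```text
clock: 28.72
tcp_pos: [460.6, 27.1, 110.0]
orientation: [0.996, 0.09, 0.001, 0.0]
wrist_force: [-0.4, -0.3, -4.2]
gripper_width: 44.9
grasp_force: 62.9
```

servo_tool --pt "0 0 -1.0 0.0164 0.0481 0 -1" --pt "0 0 -1.0 0.0156 0.0483 0 -1" --pt "0 0 -1.0 0.0148 0.0486 0 -1" --pt "0 0 -1.0 0.0139 0.0488 0 -1" --pt "0 0 -1.0 0.013 0.0491 0 -1"

```text
clock: 29.35
tcp_pos: [584.1, -195.6, 107.1]
orientation: [0.991, 0.134, -0.001, -0.001]
wrist_force: [1.5, 0.0, -3.9]
gripper_width: 45.2
grasp_force: 62.8
```

servo_tool --pt "0 0 -1.0 0.0122 0.0493 0 -1" --pt "0 0 0 0 0 0 -1" --pt "0 0 0 0 0 0.03 -1" --pt "0 0 0 0 0 0.025 -1" --pt "0 0 0 0 0 0 -1"

```text
clock: 29.98
tcp_pos: [607.2, -237.2, 50.9]
orientation: [0.99, 0.142, -0.003, -0.002]
wrist_force: [0.1, -0.3, -3.3]
gripper_width: 45.2
grasp_force: 63.3
```

servo_tool --pt "0 0 0 0 0 0 -1" --pt "0 0 0 0 0 0 -1" --pt "0 0 0 0 0 0 -1"

```text
clock: 30.35
tcp_pos: [609.2, -238.8, 55.1]
orientation: [0.99, 0.142, 0.0, 0.0]
wrist_force: [-0.1, 0.4, -3.6]
gripper_width: 45.2
grasp_force: 63.3
```

```bash
python3 -c "
from plan import *
plan([(609,-238.8,33,-73.7,-1)],step=90)"
```

```text
at [ 609.2 -238.8   55.1] -73.7 j6 0.73 w 45.2
[[0,0,0.05,-0.0002,-0.0,0.0221,-1]]
--
```

servo_tool --pt "0 0 0 0 0 0.014 -1" --pt "0 0 0 0 0 0.006 -1" --pt "0 0 0 0 0 0 -1" --pt "0 0 0 0 0 0.0006 -1" --pt "0 0 0 0 0 0 -1"

```text
clock: 30.98
tcp_pos: [608.9, -238.7, 33.5]
orientation: [0.99, 0.142, -0.0, -0.0]
wrist_force: [-0.3, -0.3, -3.5]
gripper_width: 45.2
grasp_force: 63.5
```

servo_tool --pt "0 0 0 0 0 0.0005 -1" --pt "0 0 0 0 0 0 -1" --pt "0 0 0 0 0 0.0005 -1" --pt "0 0 0 0 0 0 -1" --pt "0 0 0 0 0 0 -1"

```text
clock: 31.6
tcp_pos: [609.0, -238.7, 32.9]
orientation: [0.99, 0.142, 0.0, 0.0]
wrist_force: [-1.1, 0.4, -0.7]
gripper_width: 45.1
grasp_force: 63.7
```

servo_tool --pt "0 0 0 0 0 0.0004 -1" --pt "0 0 0 0 0 0 -1"

```text
clock: 31.85
tcp_pos: [609.0, -238.7, 32.9]
orientation: [0.99, 0.142, 0.0, 0.0]
wrist_force: [-4.7, 1.2, 5.1]
gripper_width: 45.0
grasp_force: 64.5
```

servo_tool --pt "0 0 0 0 0 0 0.4" --pt "0 0 0 0 0 0 0.7" --pt "0 0 0 0 0 0 1" --pt "0 0 0 0 0 -0.03 1" --pt "0 0 0 0 0 -0.04 1"

```text
clock: 32.48
tcp_pos: [608.5, -238.5, 102.2]
orientation: [0.99, 0.142, -0.001, -0.001]
wrist_force: [-0.1, -0.6, 1.1]
gripper_width: 85.5
grasp_force: 0.0
```

servo_tool --pt "0 0 0 0 0 -0.01 1" --pt "0 0 0 0 0 0 1" --pt "0 0 0 0 0 0 1"

```text
clock: 32.85
tcp_pos: [608.4, -238.4, 110.7]
orientation: [0.99, 0.142, -0.001, -0.001]
wrist_force: [-0.1, 1.1, -1.3]
gripper_width: 85.5
grasp_force: 0.0
```

```bash
python3 -c "
from plan import *
plan([(633,222,118,-20,1)],step=57)
from fit import *
P=[arm.snapshot('top'),arm.snapshot('side')]
fit('module',P,'notblue',388,298,np.radians(4),3,45)
fit('toroid',P,'bright',633,222,0,3,48)
save(P[0],'c0');save(P[1],'c1')"
```

```text
at [ 608.4 -238.4  110.7] -73.7 j6 0.73 w 85.5
[[0,0,-5.96,0.017,-0.0483,-0.0008,1],[0,0,-5.96,0.0219,-0.0463,-0.0008,1],[0,0,-5.96,0.0266,-0.0438,-0.0008,1],[0,0,-5.96,0.031,-0.0408,-0.0008,1],[0,0,-5.96,0.0351,-0.0373,-0.0008,1]]
[[0,0,-5.96,0.0388,-0.0335,-0.0008,1],[0,0,-5.96,0.0421,-0.0293,-0.0008,1],[0,0,-5.96,0.0449,-0.0247,-0.0008,1],[0,0,-5.96,0.0472,-0.0199,-0.0008,1]]
--
module joint [388.8 300.5] deg 94.9 cost 0.519 | single [([388.7, 300.7], np.float64(94.4), np.float64(0.026)), ([386.6, 300.6], np.float64(14.0), np.float64(0.486))]
toroid joint [636.6 223.6] deg -9.3 cost 0.926 | single [([637.2, 223.6], np.float64(-6.8), np.float64(0.219)), ([634.9, 222.2], np.float64(25.6), np.float64(0.705))]
```

View pics/c0.png

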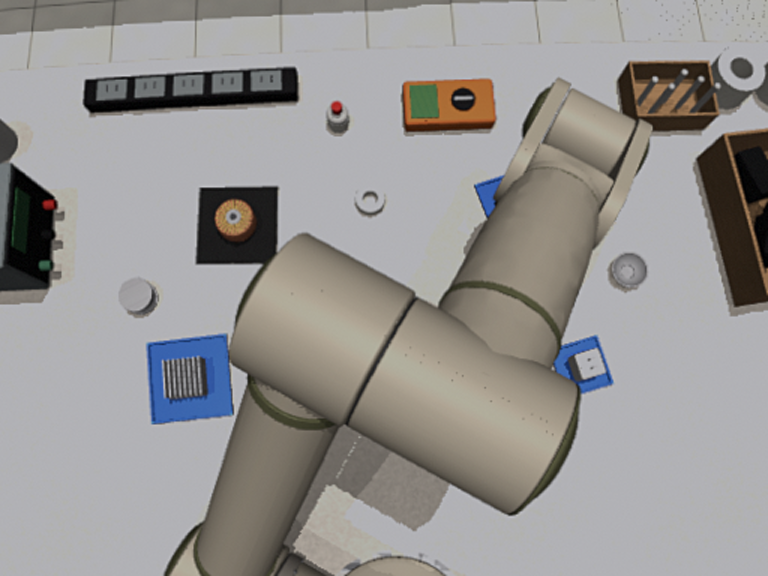

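The module sits square and centred in the big tray (185,378), and the toroid is on the mat (234,219). Fetching the toroid.

servo_tool --pt "0 0 -5.96 0.017 -0.0483 0 1" --pt "0 0 -5.96 0.0219 -0.0463 0 1" --pt "0 0 -5.96 0.0266 -0.0438 0 1" --pt "0 0 -5.96 0.031 -0.0408 0 1" --pt "0 0 -5.96 0.0351 -0.0373 0 1"

```text
clock: 33.58
tcp_pos: [622.2, 18.7, 111.6]
orientation: [0.919, 0.393, -0.0, -0.0]
wrist_force: [0.5, -0.3, 0.3]
gripper_width: 85.4
grasp_force: 0.0
```

servo_tool --pt "0 0 -5.96 0.0388 -0.0335 0 1" --pt "0 0 -5.96 0.0421 -0.0293 0 1" --pt "0 0 -5.96 0.0449 -0.0247 0 1" --pt "0 0 -5.96 0.0472 -0.0199 0 1" --pt "0 0 0 0 0 0.022 1"

```text
clock: 34.2
tcp_pos: [633.5, 225.5, 90.5]
orientation: [0.818, 0.576, 0.001, 0.0]
wrist_force: [0.5, -1.1, -0.2]
gripper_width: 85.6
grasp_force: 0.0
```

servo_tool --pt "0 0 0 0 0 0 1" --pt "0 0 0 0 0 0 1" --pt "0 0 0 0 0 0 1" --pt "0 0 0 0 0 0 1"

```text
clock: 34.7
tcp_pos: [633.8, 221.4, 90.9]
orientation: [0.819, 0.573, 0.0, 0.0]
wrist_force: [1.1, -0.2, 0.5]
gripper_width: 85.1
grasp_force: 0.0
```

```bash
python3 -c "
from plan import *
plan([(632.9,222,33,-20,1)],step=90)"
```

```text
at [633.8 221.4  90.9] -20.1 j6 0.51 w 85.1
[[0,0,-0.05,0.0002,-0.001,0.0579,1]]
--
```

servo_tool --pt "0 0 0 0.0002 -0.001 0.034 1" --pt "0 0 0 0 0 0.018 1" --pt "0 0 0 0 0 0.006 1" --pt "0 0 0 0 0 0 1" --pt "0 0 0 0 0 0 1"

```text
clock: 35.33
tcp_pos: [633.2, 222.4, 33.4]
orientation: [0.819, 0.573, 0.001, 0.0]
wrist_force: [-0.6, 0.1, -0.3]
gripper_width: 85.0
grasp_force: 0.0
```

servo_tool --pt "0 0 0 0 0 0 -1" --pt "0 0 0 0 0 0 -1" --pt "0 0 0 0 0 0 -1" --pt "0 0 0 0 0 0 -1" --pt "0 0 0 0 0 0 -1"

```text
clock: 35.95
tcp_pos: [633.2, 222.4, 33.4]
orientation: [0.819, 0.573, 0.001, 0.0]
wrist_force: [-0.2, 0.0, 5.7]
gripper_width: 60.2
grasp_force: 66.3
```

```bash
python3 -c "
from plan import *
s=arm.read_state();p=s['tcp_pos']
plan([(464.8,24.4,110,-20,-1)],cur=(p[0],p[1],110,-20),step=52)"
```

```text
at [633.2 222.4 110. ] -20 j6 0.51 w 60.2
[[0,0,0.0,-0.0487,-0.0181,-0.0,-1],[0,0,0.0,-0.0487,-0.0181,-0.0,-1],[0,0,0.0,-0.0487,-0.0181,-0.0,-1],[0,0,0.0,-0.0487,-0.0181,-0.0,-1],[0,0,0.0,-0.0487,-0.0181,-0.0,-1]]
--
```

servo_tool --pt "0 0 0 0 0 -0.02 -1" --pt "0 0 0 0 0 -0.035 -1" --pt "0 0 0 0 0 -0.022 -1" --pt "0 0 0 0 0 0 -1"

```text
clock: 36.45
tcp_pos: [633.3, 222.5, 111.6]
orientation: [0.819, 0.573, 0.002, 0.001]
wrist_force: [-0.6, -0.6, -3.8]
gripper_width: 59.7
grasp_force: 66.4
```

servo_tool --pt "0 0 0 -0.0487 -0.0181 0 -1" --pt "0 0 0 -0.0487 -0.0181 0 -1" --pt "0 0 0 -0.0487 -0.0181 0 -1" --pt "0 0 0 -0.0487 -0.0181 0 -1" --pt "0 0 0 -0.0487 -0.0181 0 -1"

```text
clock: 37.08
tcp_pos: [462.5, 23.5, 108.6]
orientation: [0.819, 0.574, -0.001, -0.0]
wrist_force: [-0.2, -0.8, -3.3]
gripper_width: 60.1
grasp_force: 66.6
```

servo_tool --pt "0 0 0 0 0 0 -1" --pt "0 0 0 0 0 0.03 -1" --pt "0 0 0 0 0 0.025 -1" --pt "0 0 0 0 0 0 -1" --pt "0 0 0 0 0 0 -1"

```text
clock: 37.7
tcp_pos: [464.8, 24.7, 54.9]
orientation: [0.819, 0.574, 0.0, 0.0]
wrist_force: [0.7, 0.5, -3.4]
gripper_width: 59.9
grasp_force: 66.8
```

servo_tool --pt "0 0 0 0 0 0 -1" --pt "0 0 0 0 0 0 -1"

```text
clock: 37.95
tcp_pos: [464.6, 24.5, 54.9]
orientation: [0.819, 0.573, 0.0, 0.0]
wrist_force: [0.2, -1.0, -3.5]
gripper_width: 59.7
grasp_force: 66.8
```

```bash
python3 -c "
from plan import *
plan([(464.8,24.4,33.5,-20,-1)],step=90)"
```

```text
at [464.6  24.5  54.9] -20.0 j6 0.15 w 59.7
[[0,0,-0.01,-0.0,0.0002,0.0214,-1]]
--
```

servo_tool --pt "0 0 0 0 0 0.014 -1" --pt "0 0 0 0 0 0.006 -1" --pt "0 0 0 0 0 0 -1" --pt "0 0 0 0 0 0.0008 -1" --pt "0 0 0 0 0 0 -1"

```text
clock: 38.58
tcp_pos: [464.2, 24.5, 33.4]
orientation: [0.819, 0.573, -0.0, -0.0]
wrist_force: [-0.8, -0.0, -1.6]
gripper_width: 59.8
grasp_force: 67.1
```

servo_tool --pt "0 0 0 0 0 0.0005 -1" --pt "0 0 0 0 0 0 -1" --pt "0 0 0 0 0 0 -1"

```text
clock: 38.95
tcp_pos: [464.2, 24.5, 33.4]
orientation: [0.819, 0.574, -0.0, -0.0]
wrist_force: [-3.9, -0.5, 6.4]
gripper_width: 60.0
grasp_force: 68.1
```

servo_tool --pt "0 0 0 0 0 0 0.6" --pt "0 0 0 0 0 0 0.8" --pt "0 0 0 0 0 0 1" --pt "0 0 0 0 0 -0.03 1" --pt "0 0 0 0 0 -0.05 1"

```text
clock: 39.58
tcp_pos: [463.5, 24.6, 113.0]
orientation: [0.819, 0.573, -0.001, -0.001]
wrist_force: [0.0, 0.8, -0.1]
gripper_width: 85.0
grasp_force: 0.0
```

servo_tool --pt "0 0 0 0 0 -0.05 1" --pt "0 0 0 0.036 -0.037 -0.01 1" --pt "0 0 0 0.036 -0.037 -0.01 1" --pt "0 0 0 0.036 -0.037 -0.01 1" --pt "0 0 0 0.036 -0.037 -0.01 1"

```text
clock: 40.2
tcp_pos: [373.6, 211.8, 203.4]
orientation: [0.819, 0.573, 0.0, 0.0]
wrist_force: [1.3, -0.3, 0.1]
gripper_width: 85.4
grasp_force: 0.0
```

servo_tool --pt "0 0 0 0.036 -0.037 -0.01 1" --pt "0 0 0 0.036 -0.037 -0.01 1" --pt "0 0 0 0.036 -0.037 -0.01 1" --pt "0 0 0 0.036 -0.037 -0.01 1" --pt "0 0 0 0 0 0 1"

```text
clock: 40.83
tcp_pos: [283.3, 398.6, 243.4]
orientation: [0.818, 0.575, 0.001, -0.0]
wrist_force: [0.3, -0.8, 0.0]
gripper_width: 85.2
grasp_force: 0.0
```

```bash
python3 -c "
from fit import *
P=[arm.snapshot('top'),arm.snapshot('side')]
fit('module',P[:1],'notblue',388,298,np.radians(4),3,45)
fit('toroid',P[:1],'notblue',464,24,0,3,45)
fit('brick',P[:1],'notblue',609,-239,np.radians(16),3,60)
fit('charger',P[:1],'notblue',379,-308,np.radians(14),3,38)
cv2.imwrite('pics/d.png',np.vstack([P[0]['color'][90:300],P[1]['color'][90:320]])[:,:,::-1])"
```

```text
module joint [388.2 300.6] deg 4.4 cost 0.027 | single [([388.2, 300.6], np.float64(4.4), np.float64(0.027))]
toroid joint [465.   24.1] deg 7.7 cost 0.009 | single [([465.0, 24.1], np.float64(7.7), np.float64(0.009))]
brick joint [ 610.6 -238.5] deg 13.5 cost 0.179 | single [([610.6, -238.5], np.float64(13.5), np.float64(0.179))]
charger joint [ 378.9 -310.1] deg 13.1 cost 0.054 | single [([378.9, -310.1], np.float64(13.1), np.float64(0.054))]
```

View pics/d.png

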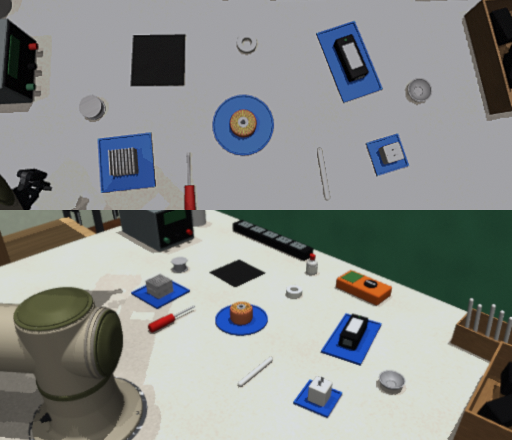

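All four units are upright and centred in their own trays, within about 3 mm. In the top view the module is at (123,162), the toroid at (243,124), the brick at (350,60) and the charger at (389,153). The mat is clear and the arm is away from everything.

```bash
python3 -c "
from rig import arm
print(arm.hand_in())"
```

```text
the job is handed in; nothing more can be done
None
```

All four power units are upright in their own trays, centred to within about 3 mm, with the gripper clear; I handed the job in at about 41 s (limit 109 s), and no verdict came back.

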